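# Clear the warm-air grille and switch the fan on

## Task

Gently push the small glass jar along the surface until it stands wholly off the steel warm-air grille, then flip the red toggle lever past its centre so that it snaps over to its other side, away from the robot, and switches the fan on. Only push with the fingertips: grip, lift or tip nothing, leave the black toggle lever as it is, and do not disturb the other things on the radiator cover.

Things in the scene. Friction and masses are not known exactly. Their poses are not given: they have to be found in the camera images.
- jar: loose small glass jar, green tinted, with a steel twist cap, standing upright: 76 mm diameter, 60 mm tall, about 0.2 kg. Origin: centre of its underside; z up. It starts on the grille and slides easily when pushed low down.
- grille: steel warm-air grille with black slots, inlaid flush in the surface (nothing to bump into), fixed: 100 mm along its x by 160 mm along its y. Origin: its centre, on the surface; x points roughly away from the robot. Straight ahead of its middle, beyond its far edge (+x), 130 mm of the surface is free.
- fan_box: grey switch box screwed to the surface, 64 (x) by 60 (y) by 40 mm high, carrying the RED lever. Origin: centre of its underside; its x axis is the direction in which the lever is flipped on (marked by a green dot on its top at that end, white dot at the other). It is to the left or to the right of the grille.
- fan_lever (a joint): angle of the red toggle lever: 0 = off, leaning 0.5 rad to the box's -x side (towards the robot); 0.5 = upright; 1.0 = on, leaning 0.5 rad to the box's +x side. A spring drives it away from upright to either end stop: it takes about 5 N at 40 mm above the pivot to start it, less towards centre, and past 0.5 it snaps over by itself. It swings about the box's y axis; pivot 36 mm above the surface over the centre of the box. The lever is a round rod 12 mm thick.
- fan_tip (a point): centre of the 20 mm ball at the end of the red lever, 75 mm from its pivot (102 mm above the surface when off or on, 111 mm when upright); moves with the lever
- lamp_box: a like grey switch box with a BLACK lever, on the other side of the grille; same sizes and axes; leave it alone
- lamp_lever (a joint): angle of the black toggle lever, same meaning as the red one; starts and must stay at 0
- pump: bystander: loose empty grey plastic pump bottle, 62 mm diameter, 177 mm tall, nozzle reaching 42 mm from its axis along its -x. Origin: centre of its underside
- torch: bystander: loose yellow plastic torch lying along its x, 151 mm long, up to 44 mm wide and high. Origin: on the surface below its middle
- brush: bystander: loose wooden lint brush lying along its x, about 198 mm long, 55 mm wide, 28 mm high, handle towards its -x. Origin: on the surface below its middle
- mug: bystander: loose blue ceramic mug, 80 mm diameter, 90 mm tall, handle at its +y. Origin: centre of its underside
- keyhook: bystander: fixed steel key hook stand, 90 mm square foot, 145 mm tall, with keys. Origin: centre of its underside

How it is judged:
On the way, in this order (a step that is already met when the one before it is completed fails the run):
1. the jar stands upright and still on the surface, wholly off the grille, the red lever still off ((x of jar in the frame of grille above 0.088 m or x of jar in the frame of grille below -0.088 m or y of jar in the frame of grille above 0.118 m or y of jar in the frame of grille below -0.118 m or ((x of jar in the frame of grille above 0.077 m or x of jar in the frame of grille below -0.077 m) and (y of jar in the frame of grille above 0.107 m or y of jar in the frame of grille below -0.107 m))) and height (world z) of jar between -0.008 and 0.008 m and angle between jar's own z axis and vertical below 0.1 rad and linear speed of jar below 0.02 m/s and value of joint fan_lever below 0.4 rad), for 0.2 s.
2. the red lever has snapped over to on (value of joint fan_lever above 0.9 rad), for 0.2 s.
At the end, for the whole second after the job is handed in: The jar stands upright (within 0.1 rad), at rest, its whole outline off the grille (its axis over 88 mm from the grille's centre along the grille's x, 118 mm along y, or 77 and 107 mm at a corner); the red lever is at its on stop (over 0.9 rad), the black one still off (under 0.15 rad) ((x of jar in the frame of grille above 0.088 m or x of jar in the frame of grille below -0.088 m or y of jar in the frame of grille above 0.118 m or y of jar in the frame of grille below -0.118 m or ((x of jar in the frame of grille above 0.077 m or x of jar in the frame of grille below -0.077 m) and (y of jar in the frame of grille above 0.107 m or y of jar in the frame of grille below -0.107 m))) and height (world z) of jar between -0.008 and 0.008 m and angle between jar's own z axis and vertical below 0.1 rad and linear speed of jar below 0.02 m/s and value of joint fan_lever above 0.9 rad and value of joint lamp_lever below 0.15 rad); the robot touches nothing.
It fails at once if the jar is lifted off the surface (15 mm) or tipped (0.35 rad) (height (world z) of jar above 0.015 m or angle between jar's own z axis and vertical above 0.35 rad).
It fails at once if the jar is squeezed or shoved hard (fingers press it with more than 25 N) (contact force between the fingers and jar above 25 N).
It fails at once if the black lever is moved by more than 0.3 rad (value of joint lamp_lever above 0.3 rad).
It fails at once if the red lever is flipped over while the jar is not yet off the grille (not (x of jar in the frame of grille above 0.088 m or x of jar in the frame of grille below -0.088 m or y of jar in the frame of grille above 0.118 m or y of jar in the frame of grille below -0.118 m or ((x of jar in the frame of grille above 0.077 m or x of jar in the frame of grille below -0.077 m) and (y of jar in the frame of grille above 0.107 m or y of jar in the frame of grille below -0.107 m))) and value of joint fan_lever above 0.6 rad).
It fails at once if a bystander (pump bottle, torch, lint brush, mug) is moved by more than 20 mm, or the key hook stand is pushed with more than 15 N (distance of any of pump, torch, brush, mug from where it was at the start of the episode above 0.02 m or contact force between the arm and keyhook above 15 N).
It also fails if it takes over 43 s, if anything falls off the work surface, if the arm or the gripper's body presses on something with over 40 N, if the wrist force passes 120 N, or if a joint passes its speed limit or range.

## Robot

A 7-joint arm with a two-finger parallel gripper is mounted at the origin on the work surface. World frame = base frame: x ahead of the robot, y to its left, z up, the work surface at z = 0. Lengths are in m, angles in rad, forces in N, time in s.
With the tool pointing down it reaches from about 0.35 to 0.9 m from the base axis. Payload 19.9 kg.
Tool frame: the origin (TCP) lies at the very end of the fingers, on their centre line; the grasp point (between the pads) lies 19 mm behind it (grip_point_offset is the distance from the TCP to the grasp point, in m); z points along the fingers, x is the direction in which the jaws open and shut, and the axes are right-handed (so a half turn about z gives the same grasp; the last joint's range is limited). The gripper opens to 94 mm and grips with 3 to 60 N. Pads are 16 mm wide; open, the fingers measure 119 mm over their backs; the gripper's body (75 mm by 177 mm) begins 78 mm behind the grasp point.
Start: joints at [1.087, 0.417, -0.01, 1.614, 0.005, 1.111, -0.053], TCP at [0.267, -0.565, 0.205] pointing down, gripper open.
Joint ranges: [-2.81, 2.81], [-0.39, 2.02], [-1.27, 1.25], [0.06, 2.57], [-1.19, 4.33], [0.19, 2], [-2.82, 2.82]. Speed limits (rad/s): [1.89, 1.89, 2.39, 2.39, 3.01, 3.01, 3.01].

## Interface

Orientations are given as [roll, pitch, yaw] about the fixed x, y, z axes, in that order (R = Rz(yaw) Ry(pitch) Rx(roll)).
In Python, from cell import move_ptp, move_linear, move_joints, grip, dwell, ik, state, capture, Unreachable, close_job, grip_point_offset gives the robot as it stands. Calls block until the motion is done:
- move_ptp(position, orientation): joint-space move of the TCP to a pose.
- move_linear(position, rot=None, v=0.15, guard=None): straight line of the TCP; rot=None keeps the orientation; v is the mean speed in m/s. With guard (N) it stops when the force on the tool has changed by that much, and returns True; else False.
- move_joints(angles): joint-space move.
- grip(opening): opening from 0.0 (shut) to 1.0 (fully open); the grip force is fixed at half the most; returns when the fingers have stopped.
- dwell(seconds).
- ik(position, orientation): joint angles nearest the present ones, or None.
- state(): the state.
- capture(name): name is "scene" or "top" or "wrist"; returns a dict with "frame" (384x512x3 uint8, red, green, blue), "camera_matrix" (3x3 intrinsics, pixels), "distortion" ([k1, k2, p1, p2, k3] as OpenCV has them; the pictures are not rectified), "eye" and "rotation" of the camera in the world; the wrist camera has in their place "tool_from_camera" (4x4, takes a point from camera to tool coordinates, whose origin is the TCP and whose axes are the tool frame's). Camera axes: x right, y down, z forward; pixel columns grow to the right and rows downward; lengths in m; the calibration is good to about 2 mm. A picture is of the moment at which its call begins: read the wrist's pose just before it. There is no depth.
A pose or a line that the arm cannot do raises Unreachable and nothing moves.
- close_job(): hands the job in, once; it reports no verdict.
The state is a dict: "time": time; "qpos": joint angles; "dq": joint speeds; "joint_torque": joint torques, N m; "eef_pos": TCP position; "orientation": TCP orientation; "wrist_force": force on the tool from outside, world axes, zero at the start; "moment": the same for the moment, N m; "gripper_width": opening from 0.0 (shut) to 1.0 (fully open).
Only numpy, scipy, OpenCV 4.12 (cv2) and the standard library are available. Lean on these libraries where they do the work, as an engineer would, in place of code of your own. Each camera call takes 0.05 s, during which the arm holds its last target. There are 200 camera calls.

## Working session

There is one attempt and no reset: what is moved stays moved. The work goes in short steps, each a Python script; the robot and the scene stay as the last script left them, time stands still between calls to the robot, and variables do not carry over. Pictures are saved under pics/ and viewed, about 8 in all and at most 12, crops included, and the job is handed in when it is done.

```bash
mkdir -p pics; cat > h.py <<'E'
import numpy as np, cv2
from cell import *
def snap(n,f):
    c=capture(n); cv2.imwrite('pics/'+f,c['frame'][:,:,::-1]); return c
def px2w(c,uv,z=0.):
    p=cv2.undistortPoints(np.array(uv,float).reshape(-1,1,2),np.array(c['camera_matrix']),np.array(c['distortion'])).reshape(-1,2)
    d=np.c_[p,np.ones(len(p))]@np.array(c['rotation']).T; e=np.array(c['eye'])
    zz=np.broadcast_to(z,len(p)); return e+d*((zz-e[2])/d[:,2])[:,None]
E
python3 - <<'E'
from h import *
import pickle
a=snap('top','top0.png');b=snap('scene','scene0.png')
pickle.dump((a,b),open('c.pkl','wb'))
print(a['eye'],a['rotation'],b['eye'],state()['time'],state()['orientation'])
E
```

```text
[0.51506505 0.01762995 1.31195303] [-3.0700182  -0.03129958 -1.55666468] [ 0.91905643 -0.56724401  0.79082784] 0.1 [ 3.14150424e+00  1.13380927e-03 -1.12898684e+00]
```

View pics/top0.png

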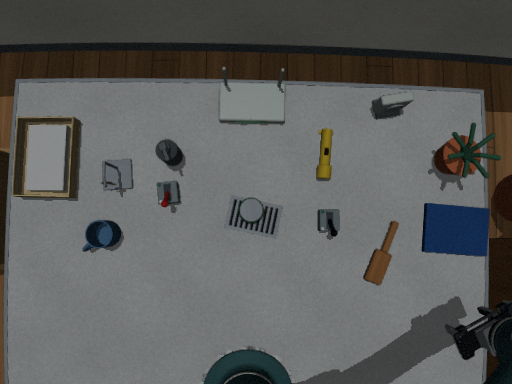

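View pics/scene0.png

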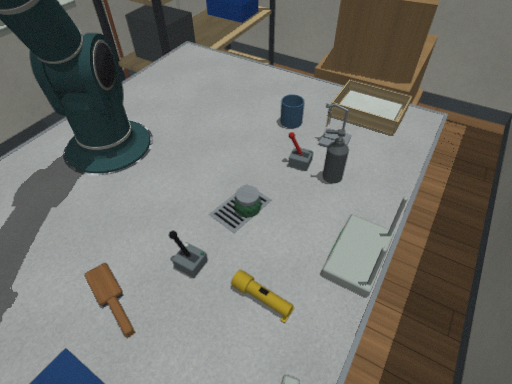

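The top view has +x up and +y left. The jar cap is near (251,209), the grille near (253,216), the red box near (168,192) with the pump beyond it at (168,152), and the black box near (329,221). I'll enlarge this area.

```bash
sed -i "s/np.array(c\['rotation'\])/R.from_euler('xyz',c['rotation']).as_matrix()/; s/^import numpy.*/&\nfrom scipy.spatial.transform import Rotation as R/" h.py
python3 - <<'E'
import cv2
i=cv2.imread('pics/top0.png')[130:260,145:345]
cv2.imwrite('pics/z.png',cv2.convertScaleAbs(cv2.resize(i,None,fx=4,fy=4,interpolation=cv2.INTER_CUBIC),alpha=1.5))
E
```

```text
(no output)
```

View pics/z.png

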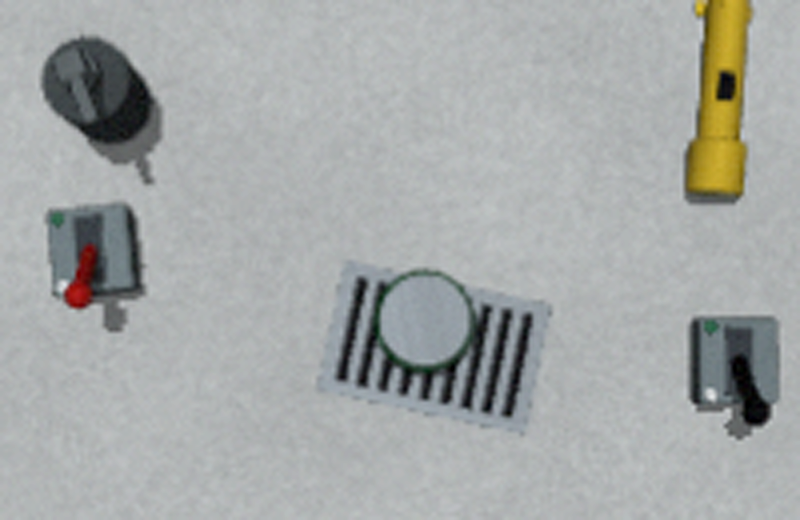

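```bash
python3 - <<'E'
from h import *
import pickle
a,b=pickle.load(open('c.pkl','rb'))
f=lambda l,z:px2w(a,np.array(l)/4+[144.6,129.6],z)[:,:2]
g=f([(345,262),(551,301),(525,433),(318,390)],0);print('grille',g.round(4),g.mean(0))
gx=(g[0]+g[1]-g[2]-g[3]);gx/=np.linalg.norm(gx);print('gx',gx,np.degrees(np.arctan2(gx[1],gx[0])))
j=f([(425,320)],.06)[0];d=j-g.mean(0);print('jar',j,'in grille',d@gx,d@[-gx[1],gx[0]])
r=f([(48,210),(131,204),(137,292),(55,298)],.04);print('box',r.round(4),r.mean(0))
rx=f([(57,218)],.04)[0]-f([(63,287)],.04)[0];print('bx',rx, np.degrees(np.arctan2(rx[1],rx[0])))
print('ball',f([(78,293)],.102),'pump top',f([(84,80)],.15),'pump base',f([(128,118)],.0))
print('torch',f([(685,198),(745,198)],.02), 'blackbox',f([(693,318),(777,405)],.04),'lampball',f([(757,411)],.102))
# scene check
def fs(l,z): return px2w(b,l,z)[:,:2]
print('scene grille',fs([(240,191),(271,200),(235,230),(210,213)],0).round(3),'ball',fs([(292,135)],.102),'jar',fs([(247,192)],.06))
print(grip_point_offset)
from cell import ik
E
```

```text
grille [[ 0.5952  0.059 ]
 [ 0.5681 -0.0971]
 [ 0.4684 -0.0786]
 [ 0.4985  0.0776]] [ 0.53253285 -0.00979237]
gx [ 0.98263795 -0.18553347] -10.692236278361786
jar [ 0.55062824 -0.00115199] in grille 0.01617813772787458 0.01184765657036797
box [[0.6274 0.2766]
 [0.6328 0.2156]
 [0.5683 0.2094]
 [0.5629 0.2695]] [0.59781383 0.24277797]
bx [0.05057781 0.00594421] 6.703000953158133
ball [[0.56428086 0.24123727]] pump top [[0.70608514 0.23280552]] pump base [[0.70204194 0.22601362]]
torch [[ 0.6461685  -0.19560812]
 [ 0.64700051 -0.24122928]] blackbox [[ 0.55549867 -0.19867514]
 [ 0.49221083 -0.26163715]] lampball [[ 0.48899961 -0.23383314]]
scene grille [[ 0.498  0.042]
 [ 0.596  0.057]
 [ 0.564 -0.088]
 [ 0.47  -0.073]] ball [[0.56523924 0.2404988 ]] jar [[0.54865191 0.00204677]]
0.0188
```

```bash
cat >> h.py <<'E'
G=np.array([.5325,-.0098]); gx=np.array([.9826,-.1855]); gy=np.array([.1855,.9826])
P=lambda x,y,z:[*(G+x*gx+y*gy),z]
E
python3 - <<'E'
from h import *
y=.011; o=[np.pi,0,np.arctan2(gx[1],gx[0])-np.pi/2]
grip(.4)
move_ptp(P(-.06,y,.2),o)
print(move_linear(P(-.06,y,.014),v=.12,guard=10), state()['eef_pos'])
print(move_linear(P(.065,y,.014),v=.04,guard=15), state()['eef_pos'],state()['wrist_force'])
dwell(.2)
print(move_linear(P(.0,y,.014),v=.06),move_linear(P(-.09,y,.2),v=.15),state()['time'])
snap('top','top1.png')
i=cv2.imread('pics/top1.png')[130:260,145:345]
cv2.imwrite('pics/z1.png',cv2.convertScaleAbs(cv2.resize(i,None,fx=4,fy=4,interpolation=cv2.INTER_CUBIC),alpha=1.5))
E
```

```text
False [0.47592753 0.01213839 0.0144943 ]
False [ 0.5983775  -0.01105584  0.01402946] [-0.74888866 -0.06473927  1.1023672 ]
False False 11.2083
```

View pics/z1.png

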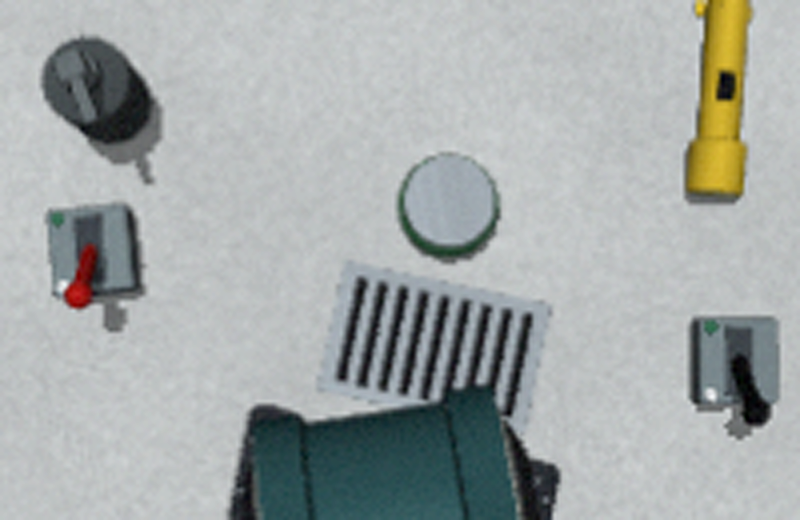

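The jar cap is now at (449,202) in the crop. Its near edge is about 16 mm beyond the grille's far edge and nothing else has moved, so I'll flip the red lever next.

```bash
python3 - <<'E'
from h import *
a=capture('top'); uv=np.array([[449,202]])/4+[144.6,129.6]
d=px2w(a,uv,.06)[0,:2]-G; print('jar in grille',d@gx,d@gy)
t=np.radians(6.4);c=np.array([.598,.2425]);bx=np.array([np.cos(t),np.sin(t)])
Q=lambda x,z:[*(c+x*bx),z]
grip(0)
move_ptp(Q(-.1,.2),[np.pi,0,t-np.pi/2])
print(move_linear(Q(-.1,.088),v=.12,guard=10))
print(move_linear(Q(-.004,.088),v=.05,guard=20),state()['eef_pos'],state()['wrist_force'])
dwell(.3)
move_linear(Q(-.1,.088),v=.1); move_linear(Q(-.12,.2),v=.15)
move_ptp([.42,.12,.25],[np.pi,0,t-np.pi/2]); dwell(.3)
print(state()['time'],state()['wrist_force'])
snap('top','top2.png')
i=cv2.imread('pics/top2.png')[130:260,145:345]
cv2.imwrite('pics/z2.png',cv2.convertScaleAbs(cv2.resize(i,None,fx=4,fy=4,interpolation=cv2.INTER_CUBIC),alpha=1.5))
E
```

```text
jar in grille 0.10323868971053711 0.011953523795679273
False
False [0.59388835 0.24205567 0.08802934] [ 0.0033615  -0.33332497 -0.54228225]
19.2667 [0.31079598 0.02298572 0.58769362]
```

View pics/z2.png

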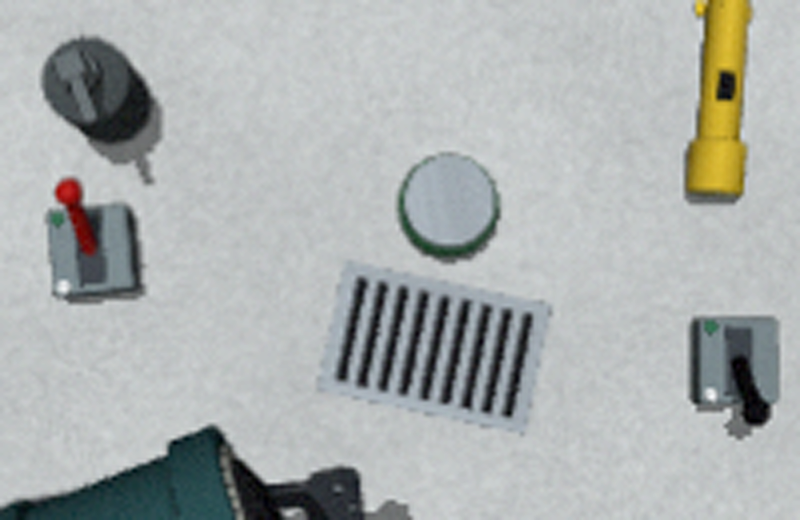

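The red ball is now at the green-dot end at (68,190), so the lever is on. The jar at (449,202), the pump, the torch and the black lever are where they were, and the arm is clear of everything.

```bash
python3 -c "
from cell import *
close_job()"
```

```text
the job is handed in; nothing more can be done
```

I pushed the jar straight off the far side of the grille with two partly open fingertips. Then I flipped the red lever to on with the gripper shut, backed the arm away and handed the job in at about 19 s of the 43 s allowed.

- **Jar:** the last measurement put its axis 103 mm from the grille's centre along the grille's x (the limit is 88 mm). It looked upright and had not moved after the lever was flipped.
- **Levers:** the last picture shows the red ball leaning over the green dot and the black lever unmoved.
- **Other objects:** the pump and torch look unmoved. The brush, mug and key hook stand were outside the last two cropped pictures, so I did not look at them again. The arm's work stayed clear of them, and the 10–20 N force guards on the descents and pushes never tripped.

No check failed or disagreed.

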